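# Lock a filter cartridge into the sprung bayonet port of an air filter unit

## Robot

A 6-joint arm with a two-finger parallel gripper is mounted at the origin on the work surface. World frame = base frame: x ahead of the robot, y to its left, z up, the work surface at z = 0. Lengths are in m, angles in rad, forces in N, time in s.
With the tool pointing down it reaches from about 0.35 to 0.775 m from the base axis. Payload 5.5 kg.
Tool frame: the origin (TCP) lies midway between the tips of the shut fingers; the grasp point (between the pads) lies 19 mm behind it (env.grip_depth is the distance from the TCP to the grasp point, in m); z points along the fingers, y is the direction in which the jaws open and shut (so a half turn about z gives the same grasp; the last joint's range is limited). The gripper opens to 85 mm and grips with 20 to 120 N. Pads are 22 mm wide; open, the fingers measure 114 mm over their backs; the gripper's body (76 mm by 85 mm) begins 54 mm behind the grasp point. The pads swing forward as they close: fully open they stand 13 mm farther back than shut.
Start: joints at [-1.415, 0.313, 0.046, 1.304, 0, 1.431], TCP at [0.168, -0.55, 0.208] pointing down, gripper open.
Joint ranges: [-2.76, 2.76], [-0.86, 1.69], [-1.03, 1.26], [-2.2, 2.34], [-1.47, 1.5], [-3.14, 3.14]. Speed limits (rad/s): [2.57, 2.57, 3.14, 3.14, 3.14, 3.14].

## Interface

Orientations are given as a unit quaternion [w, x, y, z].
In Python, from plant import env gives the robot as it stands. The module is installed in compiled form; this text tells all that it offers.
- The arm moves only by the tool jog_arm, never from a script. Its argument "increments" is one flat list of numbers, 7 for each row, row after row: the finger opening in cm, from 0 to 8.54, then the shift along the tool's x, y, z in cm, then the turn, a rotation vector about the tool's x, y, z in degrees. A call has 1 to 20 rows; each row is the pose to reach, as a shift and turn from the pose measured when the call began, along the tool's axes at that moment; what a row does not reach only later rows make up. A row lasts 1/12 s, in which the tool goes at most 41.7 mm and 7.16 degrees, less where a joint would pass 70% of its speed; a pose out of reach is approached as far as the arm can. A call with a gripper value outside its range is refused whole. The fingers move at their own pace and stop on an object; "newtons" is the grip in N (left out, the last holds). Time passes only in rows, so rows that repeat a pose let the fingers close. It gives the time, the measured TCP pose, the force and the opening at its end, in the units of the state.
- env.state(): the state, without advancing time (a new reading comes with each control period).
- env.camera(name): name is "side" or "top" or "wrist"; returns a dict with "img" (400x640x3 uint8, blue, green, red), "depth" (400x640 float32, m along the optical axis (not along the pixel's ray), 0 where there is no reading), "fx", "fy", "cx", "cy" (pixels), "dist_coeffs" ([k1, k2, p1, p2, k3] as OpenCV has them; the pictures are not rectified), "view" (4x4, takes a point from world to camera coordinates). Camera axes: x right, y up, looking along -z (the intrinsics and any distortion apply to the point x, -y, -z); pixel columns grow to the right and rows downward; lengths in m; the calibration is good to about 2 mm. A picture is of the moment at which its call begins.
- env.job_done(): hands the job in, once; it reports no verdict.
The state is a dict: "time_s": time; "joint_pos": joint angles; "joint_vel": joint speeds; "tau": joint torques, N m; "position": TCP position; "tcp_rot": TCP orientation; "wrist_force": force on the tool from outside, world axes, zero at the start; "wrist_torque": the same for the moment, N m; "opening": finger opening in m.
Only numpy, scipy, OpenCV 4.12 (cv2) and the standard library are available. Lean on these libraries where they do the work, as an engineer would, in place of code of your own. Each camera call takes 0.05 s, during which the arm holds its last target. There are 200 camera calls.

## Task

Fit the light grey filter cartridge (the tall one with two side lugs) into the round port on top of the black air filter unit: let its lugs find the slots, press it in against the spring, turn it clockwise as far as it goes and let it rise into its notches so that it stays locked, then let go. Be gentle, neither forcing it down nor forcing the turn, and leave the other things where they are.

Things in the scene. Friction and masses are not known exactly. Their poses are not given: they have to be found in the camera images.
- cartridge_mid (a point): Centre (35.5 mm above its foot) of the loose light grey filter cartridge, 71 mm tall, 140 to 240 g, upright on the table at the start. From its foot up: plug 40 mm across to 35 mm (foot chamfered 4 mm); cap 50 mm across from 35 to 41 mm; grip bar 14 mm thick, 46 mm long, from 41 to 71 mm. z is its axis, up; x along the bar; y across it, the way to pinch. Half a turn gives the same part.
- cartridge_lugs (a point): On the cartridge's axis, 17 mm above its foot, between its two lugs. The lugs point both ways along x, in line with the grip bar; each is 10 mm wide, 6 mm high (14 to 20 mm above the foot) and reaches 29 mm from the axis.
- cartridge_grip (a point): On the cartridge's axis, 61 mm above its foot: where to pinch the grip bar across its 14 mm, firmly (60 N or more). Fingertips 19 mm lower then just clear the cap.
- port (a point): Centre of the aluminium collar's top face on the unit, 87 mm above the table; z up, x along the unit. Round opening 43 mm across with two opposite slots 13 mm wide for the lugs. The slots lie along this x only roughly: up to 0.2 rad either way about z, different each time and not shown by this pose. See them, or feel: rest the lugs on the collar with about 5 N, turn slowly until they drop 5 mm.
- port_lock (a point): Point on the port's axis 10.5 mm above the collar's top face, where the cartridge's centre is when locked (foot 25 mm below the top face). Turned clockwise (from above) 0.85 rad from the slots, play up to 0.1 rad, the lugs meet end stops under the notches (0.3 N m is plenty); let up there, the spring lifts the cartridge at least 4 mm into them. Short of the notch it stays low, or springs out.
- seat (a joint): Sprung seat plate in the port: 0 is free (19 mm below the collar's top face), grows in m as the cartridge's foot presses it down; 4 N to start it, 0.5 N more per mm. Lugs rest on the collar with the foot 14 mm below the top face; from 0.010 the lugs pass under the rib and can turn; at 0.016 the cap meets the collar, a hard stop; locked it reads 0.006.
- unit: The black air filter unit, fixed to the table: a box 160 x 160 mm and 75 mm high with the collar (74 mm across, standing 12 mm above it) in the middle of its top. Origin at the centre of its underside, front to -x.
- plug_mid (a point): Centre of a loose light grey blanking plug, not to be used: like the cartridge but only 54 mm tall and without lugs.
- cup_mid (a point): Centre of a loose clear measuring cup, 62 mm across, 60 mm high.
- resin_a_mid (a point): Centre of a loose black bottle, 72 mm across, 160 mm high.
- resin_b_mid (a point): Centre of a second loose black bottle, 72 mm across, 160 mm high.
- washer_mid (a point): Centre of the body of a loose white squeeze bottle, 56 mm across, 176 mm high with its spout.
- scraper_grip (a point): Middle of the handle of a loose scraper, 190 mm long, lying flat.
There are look-alikes about, which are no part of the job. What is shaped like the part that bears cartridge_mid but turquoise is not meant. What is shaped like the unit but blue is not meant.

How it is judged:
On the way, in this order (a step that is already met when the one before it is completed fails the run):
1. the cartridge is lifted clear of the table (height (world z) of cartridge_mid above 0.075 m), for 0.1 s.
2. the cartridge is pressed into the port, below its locked height (horizontal distance between cartridge_mid and port below 0.004 m and z of cartridge_mid in the frame of port below 0.0077 m), for 0.1 s.
At the end, for the whole second after the job is handed in: The cartridge sits locked in the port, held in its notches by the spring: its centre 10.5 mm (within 2 mm) above the collar's top face and within 4 mm of its axis, tilted less than 0.06 rad, at rest and let go (horizontal distance between cartridge_mid and port below 0.004 m and z of cartridge_mid in the frame of port between 0.0085 and 0.0125 m and angle between cartridge_mid's own z axis and vertical below 0.06 rad and linear speed of cartridge below 0.01 m/s); the robot touches nothing.
It fails at once if the cartridge is forced against the unit with more than 60 N (contact force between unit and cartridge above 60 N).
It fails at once if another thing is moved by more than 25 mm (distance of any of plug_mid, cup_mid, resin_a_mid, resin_b_mid, washer_mid, scraper_grip from where it was at the start of the episode above 0.025 m).
It also fails if it takes over 72 s, if anything falls off the work surface, if the arm or the gripper's body presses on something with over 40 N, if the wrist force passes 120 N, or if a joint passes its speed limit or range.

## Working session

There is one attempt and no reset: what is moved stays moved. The work goes in short steps, Python scripts to look and compute and a tool call to move; the robot and the scene stay as the last step left them, time stands still between calls to the robot, and variables do not carry over. Pictures are saved under pics/ and viewed, about 8 in all and at most 12, crops included, and the job is handed in when it is done.

Besides the shell and the picture viewer there is one more tool, called after "Emit:" as a command line: name --argument value ..., lists and objects as JSON in quotes. jog_arm: Moves the arm, as the interface text tells. Its arguments: {"type":"object","properties":{"increments":{"type":"array","items":{"type":"number"}},"newtons":{"type":"number"}},"required":["increments"]}

```bash
mkdir -p pics; cat > h.py <<'E'
import numpy as np, cv2
from plant import env
def shot(n,f=None):
    c=env.camera(n)
    if f: cv2.imwrite('pics/'+f,c['img'])
    np.save('pics/%s.npy'%n,c,allow_pickle=True)
    return c
def load(n): return np.load('pics/%s.npy'%n,allow_pickle=True).item()
def K(c): return np.array([[c['fx'],0,c['cx']],[0,c['fy'],c['cy']],[0,0,1]])
def rays(c,uv):
    uv=np.asarray(uv,float).reshape(-1,1,2)
    p=cv2.undistortPoints(uv,K(c),np.array(c['dist_coeffs'],float)).reshape(-1,2)
    d=np.c_[p[:,0],-p[:,1],-np.ones(len(p))]
    T=np.linalg.inv(c['view']); return T[:3,3], d@T[:3,:3].T
def plane(c,uv,z):
    o,d=rays(c,uv); return o+d*((z-o[2])/d[:,2])[:,None]
def bydepth(c,uv):
    o,d=rays(c,uv); uv=np.asarray(uv,int).reshape(-1,2)
    return o+d*c['depth'][uv[:,1],uv[:,0]][:,None]
def proj(c,P):
    P=np.asarray(P,float).reshape(-1,3); q=P@c['view'][:3,:3].T+c['view'][:3,3]
    q=q*[1,-1,-1]
    return cv2.projectPoints(q,np.zeros(3),np.zeros(3),K(c),np.array(c['dist_coeffs'],float))[0].reshape(-1,2)
E
python3 - <<'E'
from h import *
print(env.state())
for n in('side','top'):
    c=shot(n,n+'0.png'); print(n,np.linalg.inv(c['view']).round(3).tolist(),c['fx'],c['dist_coeffs'])
E
```

```text
{'time_s': 0.0, 'joint_pos': array([-1.41453836e+00,  3.14016697e-01,  4.49702822e-02,  1.30362089e+00,
       -5.25798504e-06,  1.43120017e+00]), 'joint_vel': array([ 0.00100645, -0.00070777, -0.00109036, -0.00348433, -0.00098479,
       -0.00082488]), 'tau': array([-7.88141188e-04, -4.80629325e+01,  2.98530579e+01,  1.93131482e-02,
       -1.11871020e-04,  2.76541124e-05]), 'position': array([ 0.16754722, -0.54945408,  0.20689611]), 'tcp_rot': array([-9.35432506e-04,  9.89078296e-01,  1.47388088e-01, -1.04222598e-05]), 'wrist_force': array([-0.13876151,  0.86461696, -0.76018142]), 'wrist_torque': array([ 0.06047377,  0.00557675, -0.00847551]), 'opening': 0.08554718041845523}
side [[-0.814, 0.334, -0.475, 0.08], [-0.581, -0.479, 0.658, 0.685], [-0.008, 0.812, 0.584, 0.706], [0.0, 0.0, 0.0, 1.0]] 430.6420383809193 [-0.09193423  0.          0.          0.          0.        ]
top [[-0.085, 0.966, -0.242, 0.385], [-0.996, -0.084, 0.014, -0.03], [-0.007, 0.243, 0.97, 1.01], [0.0, 0.0, 0.0, 1.0]] 389.83141870655 [-0.03461013  0.          0.          0.          0.        ]
```

View pics/top0.png

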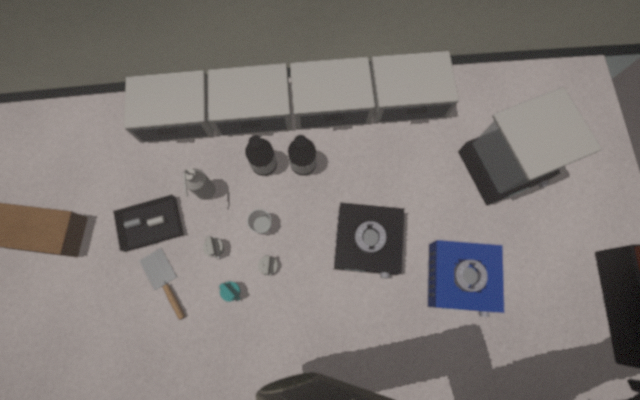

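View pics/side0.png

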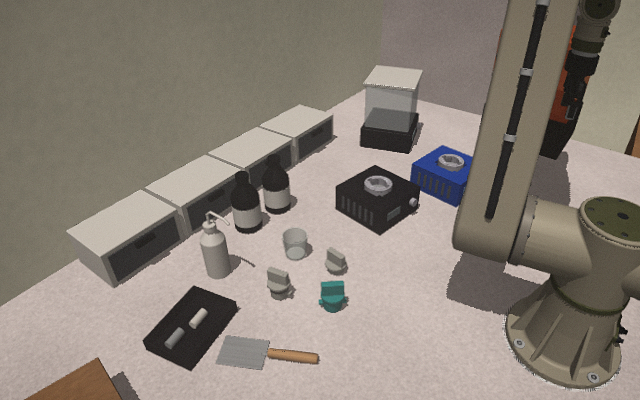

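```bash
python3 - <<'E'
from h import *
t=load('top'); s=load('side')
def heights(c,u,v,r):
    uu,vv=np.meshgrid(range(u-r,u+r),range(v-r,v+r)); uv=np.c_[uu.ravel(),vv.ravel()]
    P=bydepth(c,uv); return uv,P
for n,c,u,v in(('A',t,214,246),('B',t,269,265),('teal',t,229,291),('A',s,279,283),('B',s,335,262),('teal',s,333,296)):
    uv,P=heights(c,u,v,16); m=P[:,2]>0.02; m2=P[:,2]>np.percentile(P[m,2],98)-.012
    print(n,m.sum(),'max',np.percentile(P[m,2],[50,95,99]).round(4),'top ctr',P[m2].mean(0).round(4))
uv,P=heights(t,370,237,40)
m=(P[:,2]>.08)&(P[:,2]<.1); print('collar',P[m].mean(0),m.sum(), np.median(P[m,2]))
m=(P[:,2]>.065)&(P[:,2]<.1); print('unit box',cv2.minAreaRect(P[m,:2].astype(np.float32)*1000))
a=cv2.resize(t['img'][190:310,190:320],None,fx=4,fy=4,interpolation=2)
b=cv2.resize(s['img'][240:320,255:365],None,fx=5,fy=5,interpolation=2)
d=cv2.resize(t['img'][200:275,333:408],None,fx=5,fy=5,interpolation=2)
H=600
im=np.zeros((480+0,520+0,3),np.uint8); im=a
cv2.imwrite('pics/c1.png',a)
w=np.zeros((400,800,3),np.uint8); w[:400,:420]=cv2.resize(b,(420,400)) if 0 else cv2.resize(b[:, :525],(420,400)); w[:375,425:800]=d; cv2.imwrite('pics/c2.png',w)
E
```

```text
A 343 max [0.0429 0.0724 1.0096] top ctr [ 0.3849 -0.0304  1.0096]
B 308 max [0.0247 0.054  0.0556] top ctr [0.4815 0.0913 0.0522]
teal 342 max [0.0421 0.0711 0.0735] top ctr [0.4243 0.1812 0.0907]
A 523 max [0.0464 0.0704 0.0724] top ctr [0.5278 0.2354 0.0793]
B 380 max [0.036  0.0542 0.0553] top ctr [0.4784 0.1006 0.0556]
teal 535 max [0.0478 0.0712 0.0728] top ctr [0.4144 0.2032 0.0859]
collar [ 0.52291314 -0.1660527   0.08554838] 442 0.08559658356770838
unit box ((524.0567626953125, -166.7469024658203), (161.0868377685547, 160.8664093017578), 79.52825164794922)
```

View pics/c2.png

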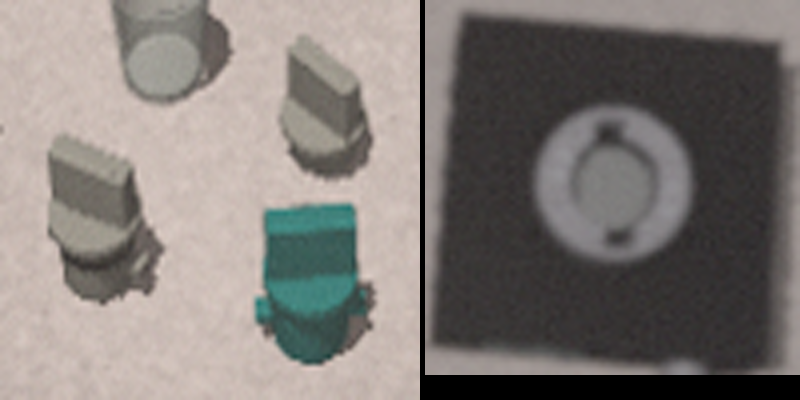

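```bash
python3 - <<'E'
from h import *
t=load('top'); s=load('side')
for n,c,u,v in(('t',t,214,246),('s',s,279,275)):
    r=22; uu,vv=np.meshgrid(range(u-r,u+r),range(v-r,v+r)); uv=np.c_[uu.ravel(),vv.ravel()]
    P=bydepth(c,uv); m=(P[:,2]>.064)&(P[:,2]<.08)
    if n=='t': ref=P[m].mean(0)
    m&=np.hypot(*(P[:,:2]-ref[:2]).T)<.04
    print(n,m.sum(),P[m].mean(0).round(4),cv2.minAreaRect((P[m,:2]*1000).astype(np.float32)))
    q=P[m,:2]-P[m,:2].mean(0); w,V=np.linalg.eigh(q.T@q); print(np.degrees(np.arctan2(V[1,1],V[0,1])), np.sqrt(w/m.sum()))
# unit top face edges & slots & collar ellipse in the top view
g=t['img'][200:275,333:408].max(2).astype(int)
a=np.array([[333+(609-425)/5,200+130/5],[333+(618-425)/5,200+237/5]])
Q=plane(t,a,.085); print('slots',Q.round(4),np.degrees(np.arctan2(*(Q[0]-Q[1])[[1,0]])))
m=(g>95).astype(np.uint8); 
cs,_=cv2.findContours(m,0,1); 
for k in cs:
    if 700<cv2.contourArea(k)<3000:
        p=plane(t,k.reshape(-1,2)+[333,200],.087)[:,:2]*1000; print('collar',cv2.minEnclosingCircle(p.astype(np.float32)),cv2.fitEllipse(p.astype(np.float32)))
E
python3 -c "
import cv2;a=cv2.imread('pics/c1.png')"
```

```text
t 118 [0.5373 0.2244 0.0694] ((538.0958862304688, 225.15823364257812), (46.620811462402344, 14.208725929260254), 10.534388542175293)
-168.91739380968107 [0.00425308 0.0134419 ]
s 136 [0.5358 0.2266 0.0691] ((537.3053588867188, 225.9247589111328), (45.81476974487305, 16.35696029663086), 10.044109344482422)
-169.33427651286308 [0.00442642 0.01352569]
slots [[ 0.5487 -0.1671  0.085 ]
 [ 0.497  -0.1653  0.085 ]] -1.9718870407791271
collar ((524.3146362304688, -164.69493103027344), 37.216941833496094) ((524.0858154296875, -164.74900817871094), (72.15125274658203, 72.7680435180664), 38.06624984741211)
collar ((523.6121215820312, -166.45773315429688), 127.64855194091797) ((523.218505859375, -164.09963989257812), (199.20008850097656, 204.66815185546875), 45.26312255859375)
```

```bash
cat >> h.py <<'E'
from scipy.spatial.transform import Rotation as R
def cur():
    s=env.state(); return s['position'],R.from_quat(s['tcp_rot'],scalar_first=True)
def go(p,yaw):
    "tool-frame shift (cm) and turn (deg) to reach TCP p pointing down with tool x at yaw deg"
    p0,r0=cur(); r1=R.from_euler('z',yaw,degrees=True)*R.from_rotvec([np.pi,0,0])
    print('shift',(r0.inv().apply(np.array(p)-p0)*100).round(2),'turn',(r0.inv()*r1).as_rotvec(degrees=True).round(2))
E
python3 -c "
from h import *
go([.538,.226,.2],10.3)"
```

```text
shift [ 58.05 -63.38   0.82] turn [-0.09 -0.01  6.65]
```

Emit:
jog_arm --increments '[8.5,58,-63.4,0.8,0,0,6.6,8.5,58,-63.4,0.8,0,0,6.6,8.5,58,-63.4,0.8,0,0,6.6,8.5,58,-63.4,0.8,0,0,6.6,8.5,58,-63.4,0.8,0,0,6.6,8.5,58,-63.4,0.8,0,0,6.6,8.5,58,-63.4,0.8,0,0,6.6,8.5,58,-63.4,0.8,0,0,6.6,8.5,58,-63.4,0.8,0,0,6.6,8.5,58,-63.4,0.8,0,0,6.6,8.5,58,-63.4,0.8,0,0,6.6,8.5,58,-63.4,0.8,0,0,6.6,8.5,58,-63.4,0.8,0,0,6.6,8.5,58,-63.4,0.8,0,0,6.6,8.5,58,-63.4,0.8,0,0,6.6,8.5,58,-63.4,0.8,0,0,6.6,8.5,58,-63.4,0.8,0,0,6.6,8.5,58,-63.4,0.8,0,0,6.6,8.5,58,-63.4,0.8,0,0,6.6,8.5,58,-63.4,0.8,0,0,6.6]'

```text
time_s: 1.77
position: [0.528, 0.1946, 0.1999]
tcp_rot: [-0.006, 0.995, 0.102, -0.001]
wrist_force: [0.6, -0.1, 0.0]
opening: 0.0851
```

```bash
python3 -c "
from h import *
go([.538,.226,.2],10.3)
c=shot('wrist','w1.png');print(np.linalg.inv(c['view']).round(3),cur()[0])
q=proj(c,[[.538,.226,.071],[.538,.226,0]]);print(q)
P=bydepth(c,np.stack(np.meshgrid(range(640),range(400)),-1).reshape(-1,2))
m=(P[:,2]>.064)&(P[:,2]<.076)&(np.hypot(P[:,0]-.538,P[:,1]-.226)<.04)
print(m.sum(),P[m].mean(0),cv2.minAreaRect((P[m,:2]*1000).astype(np.float32)))"
```

```text
shift [ 1.61 -2.87  0.02] turn [-0.66  0.06  1.37]
[[ 0.203  0.929  0.308  0.606]
 [-0.979  0.196  0.052  0.208]
 [-0.012 -0.313  0.95   0.367]
 [ 0.     0.     0.     1.   ]] [0.53205783 0.19761658 0.19894877]
[[288.19033352 161.58942715]
 [293.55452152 150.42269599]]
553 [0.53904684 0.2231652  0.07176275] ((538.1498413085938, 223.44427490234375), (45.200862884521484, 14.021329879760742), 10.640050888061523)
```

View pics/w1.png

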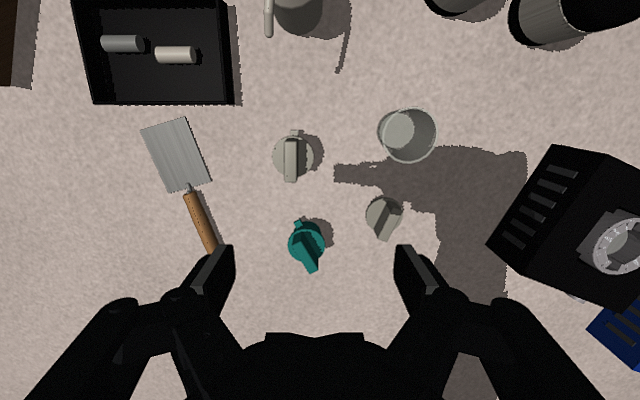

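Emit:
jog_arm --increments '[6,1.6,-2.7,3.5,-0.6,0,1.3,6,1.6,-2.7,3.5,-0.6,0,1.3,6,1.6,-2.7,3.5,-0.6,0,1.3,6,1.6,-2.7,3.5,-0.6,0,1.3,6,1.6,-2.7,3.5,-0.6,0,1.3,6,1.6,-2.7,3.5,-0.6,0,1.3]'

```text
time_s: 2.32
position: [0.5464, 0.2078, 0.1657]
tcp_rot: [-0.01, 0.994, 0.108, 0.001]
wrist_force: [0.2, 0.2, 0.3]
opening: 0.0599
```

```bash
python3 -c "
from h import *
c=shot('wrist');print(cur()[0])
P=bydepth(c,np.stack(np.meshgrid(range(640),range(400)),-1).reshape(-1,2))
m=(P[:,2]>.064)&(P[:,2]<.076)&(np.hypot(P[:,0]-.538,P[:,1]-.226)<.04)
r=cv2.minAreaRect((P[m,:2]*1000).astype(np.float32));print(m.sum(),P[m].mean(0),r)
x,y=np.array(r[0])/1000;go([x,y,.0425],10.5)"
```

```text
[0.54657676 0.20790644 0.16580902]
651 [0.53950829 0.22364825 0.0716215 ] ((538.2739868164062, 223.47996520996094), (45.30537414550781, 13.960383415222168), 10.865630149841309)
shift [-0.52 -1.46 12.36] turn [-1.12 -0.2   1.9 ]
```

Emit:
jog_arm --increments '[6,-0.5,-1.5,3,-1.1,-0.2,1.9,6,-0.5,-1.5,3,-1.1,-0.2,1.9,6,-0.5,-1.5,6,-1.1,-0.2,1.9,6,-0.5,-1.5,9,-1.1,-0.2,1.9,6,-0.5,-1.5,11,-1.1,-0.2,1.9,6,-0.5,-1.5,12.3,-1.1,-0.2,1.9,6,-0.5,-1.5,12.3,-1.1,-0.2,1.9,6,-0.5,-1.5,12.3,-1.1,-0.2,1.9,6,-0.5,-1.5,12.3,-1.1,-0.2,1.9]'

```text
time_s: 3.12
position: [0.5436, 0.2051, 0.0448]
tcp_rot: [-0.008, 0.994, 0.107, 0.0]
wrist_force: [-0.0, 0.3, -0.0]
opening: 0.0598
```

```bash
python3 -c "
from h import *
go([.538,.2242,.0425],10.6);print(env.state()['wrist_force'],env.state()['joint_vel'].round(3))"
```

```text
shift [-0.14 -1.98  0.27] turn [-0.92 -0.09  1.7 ]
[-0.00603846  0.33179356 -0.01129733] [ 0.002 -0.008  0.007 -0.008 -0.002  0.002]
```

```bash
python3 -c "
from h import *
s=env.state();print(s['joint_pos'].round(3),s['tau'].round(2),s['position'],s['wrist_torque'],s['time_s'])
c=shot('wrist','w2.png');s=env.state();print(s['joint_pos'].round(3),s['position'])
P=bydepth(c,np.stack(np.meshgrid(range(640),range(400)),-1).reshape(-1,2))
m=(P[:,2]>.064)&(P[:,2]<.076)&(np.hypot(P[:,0]-.538,P[:,1]-.226)<.04)
r=cv2.minAreaRect((P[m,:2]*1000).astype(np.float32));print(m.sum(),P[m].mean(0),r)"
```

```text
[ 0.214  0.419 -0.215  0.935  0.016  3.141] [ -0.   -49.49  25.72   0.07   0.05  -0.  ] [0.54360596 0.20513379 0.04483744] [-0.06816565 -0.02669426  0.0531747 ] 3.1167
[ 0.214  0.419 -0.215  0.935  0.016  3.141] [0.54385703 0.20525266 0.04504979]
1873 [0.54088345 0.22383503 0.07136905] ((538.215576171875, 224.8769989013672), (46.21018600463867, 16.480058670043945), 10.320784568786621)
```

View pics/w2.png

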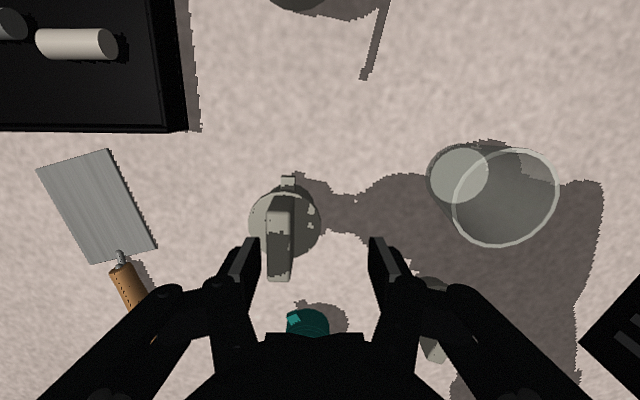

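Emit:
jog_arm --increments '[6,0,0,-4,0,0,0,6,0,0,-8,0,0,0,6,0,0,-10,0,0,-7,6,0,0,-10,0,0,-14,6,0,0,-10,0,0,-21,6,0,0,-10,0,0,-28,6,0,0,-10,0,0,-35,6,0,0,-10,0,0,-42,6,0,0,-10,0,0,-49,6,0,0,-10,0,0,-56,6,0,0,-10,0,0,-63,6,0,0,-10,0,0,-70,6,0,0,-10,0,0,-77,6,0,0,-10,0,0,-84,6,0,0,-10,0,0,-91,6,0,0,-10,0,0,-98,6,0,0,-10,0,0,-98]'

```text
time_s: 4.58
position: [0.5447, 0.2038, 0.1468]
tcp_rot: [-0.004, 0.57, 0.822, 0.007]
wrist_force: [-0.1, 0.3, 0.9]
opening: 0.0599
```

```bash
python3 -c "
from h import *
go([.538,.2245,.12],190.6);print(env.state()['joint_pos'].round(3),cur()[0])"
```

```text
shift [2.13 0.08 2.71] turn [  0.96  -0.42 -80.12]
[ 0.211  0.344 -0.062  1.16   0.016  1.424] [0.54469383 0.20378383 0.14681475]
```

Emit:
jog_arm --increments '[6,1,0.1,0,0.2,-0.1,-7,6,2.1,0.1,1,0.5,-0.4,-14,6,2.1,0.1,1,0.6,-0.4,-21,6,2.1,0.1,1,0.7,-0.4,-28,6,2.1,0.1,1,0.9,-0.4,-35,6,2.1,0.1,1,0.9,-0.4,-42,6,2.1,0.1,1,0.9,-0.4,-49,6,2.1,0.1,1,0.9,-0.4,-56,6,2.1,0.1,1,0.9,-0.4,-63,6,2.1,0.1,1,0.9,-0.4,-70,6,2.1,0.1,1,0.9,-0.4,-77,6,2.1,0.1,2,0.9,-0.4,-80,6,2.1,0.1,2.7,0.9,-0.4,-80,6,2.1,0.1,2.7,0.9,-0.4,-80,6,2.1,0.1,2.7,0.9,-0.4,-80,6,2.1,0.1,2.7,0.9,-0.4,-80]'

```text
time_s: 5.92
position: [0.5385, 0.2243, 0.1206]
tcp_rot: [0.0, -0.09, 0.996, 0.001]
wrist_force: [0.5, 0.2, 0.4]
opening: 0.0602
```

```bash
python3 -c "
from h import *
c=shot('wrist')
P=bydepth(c,np.stack(np.meshgrid(range(640),range(400)),-1).reshape(-1,2))
m=(P[:,2]>.066)&(P[:,2]<.076)&(np.hypot(P[:,0]-.538,P[:,1]-.226)<.03)
r=cv2.minAreaRect((P[m,:2]*1000).astype(np.float32));print(m.sum(),P[m].mean(0),r)
go([.538,.2245,.0425],190.6);print(env.state()['joint_pos'].round(3),cur()[0])"
```

```text
892 [0.53678904 0.22407354 0.07171954] ((537.8621215820312, 224.08782958984375), (45.943031311035156, 13.692977905273438), 10.890973091125488)
shift [0.07 0.02 7.82] turn [ 0.06  0.06 -0.21]
[ 2.570e-01  3.670e-01 -9.400e-02  1.109e+00  1.000e-03  7.500e-02] [0.53862473 0.2243102  0.12067338]
```

Emit:
jog_arm --increments '[6,0.07,0,2.5,0,0,0,6,0.07,0,5,0,0,0,6,0.07,0,7,0,0,0,6,0.07,0,7.8,0,0,0,6,0.07,0,7.8,0,0,0,6,0.07,0,7.8,0,0,0,4,0.07,0,7.8,0,0,0,2.5,0.07,0,7.8,0,0,0,1.0,0.07,0,7.8,0,0,0,1.0,0.07,0,7.8,0,0,0,0.5,0.07,0,7.8,0,0,0,0.5,0.07,0,7.8,0,0,0,0.5,0.07,0,7.8,0,0,0,0.5,0.07,0,7.8,0,0,0]' --newtons 80

```text
time_s: 7.13
position: [0.5389, 0.2247, 0.044]
tcp_rot: [0.002, -0.091, 0.996, 0.001]
wrist_force: [-0.5, 0.8, 5.3]
opening: 0.0105
```

```bash
python3 -c "
from h import *
go([.538,.2245,.17],190.6);s=env.state();print(s['joint_pos'].round(3),s['wrist_force'],cur()[0],s['opening'])"
```

```text
shift [ 5.00e-02  1.00e-02 -1.26e+01] turn [ 0.08  0.19 -0.2 ]
[ 0.257  0.425 -0.208  0.934  0.001  0.075] [-0.52929155  0.78670885  5.28929777] [0.53886298 0.22470202 0.04398441] 0.010457102975923446
```

Emit:
jog_arm --increments '[0.5,0,0,-1,0,0,0,0.5,0,0,-3,0,0,0,0.5,0,0,-6,0,0,0,0.5,0,0,-9,0,0,0,0.5,0,0,-12,0,0,0,0.5,0,0,-14,0,0,0,0.5,0,0,-15,0,0,0,0.5,0,0,-15,0,0,0,0.5,0,0,-15,0,0,0,0.5,0,0,-15,0,0,0]'

```text
time_s: 7.97
position: [0.5373, 0.2241, 0.1921]
tcp_rot: [-0.0, -0.091, 0.996, 0.001]
wrist_force: [-0.2, 1.1, -3.0]
opening: 0.0103
```

```bash
python3 -c "
from h import *
s=env.state();print(s['wrist_force'],s['wrist_torque'],cur()[0],s['opening'])
shot('side','s1.png');c=load('side')
u,v=proj(c,[cur()[0]])[0].astype(int);print(u,v)
cv2.imwrite('pics/s1c.png',cv2.resize(c['img'][max(v-60,0):v+70,u-80:u+80],None,fx=4,fy=4,interpolation=2))
go([.524,-.1655,.19],178)"
```

```text
[-0.19539408  1.12273657 -2.97094208] [ 0.01740231 -0.0244232  -0.01150455] [0.53730826 0.22406891 0.19206815] 0.010299510121982616
273 225
shift [  8.33 -38.08   0.15] turn [ 0.06 -0.03 12.4 ]
```

View pics/s1c.png

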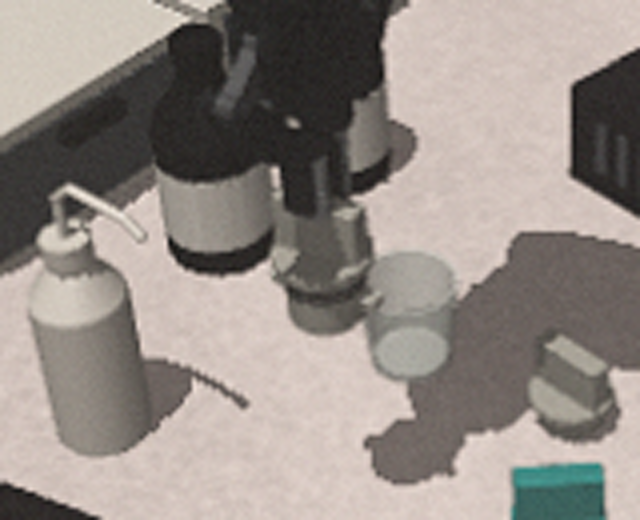

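Emit:
jog_arm --increments '[0.5,2,-4,0,0,0,3,0.5,4,-8,0,0,0,6,0.5,4,-12,0,0,0,9,0.5,4,-16,0,0,0,12,0.5,4,-20,0,0,0,12.4,0.5,4,-23,0,0,0,12.4,0.5,4,-25,0,0,0,12.4,0.5,4,-25,0,0,0,12.4,0.5,4,-25,0,0,0,12.4,0.5,4,-25,0,0,0,12.4]'

```text
time_s: 8.85
position: [0.542, -0.0286, 0.1903]
tcp_rot: [-0.002, 0.018, 1.0, 0.001]
wrist_force: [-0.1, 0.9, -2.1]
opening: 0.0102
```

```bash
python3 -c "
from h import *
c=shot('wrist');print(cur()[0],env.state()['joint_pos'].round(2))
q=proj(c,[[.524,-.1655,.087]])[0].astype(int);print(q)
u,v=q
w=np.zeros((480,800,3),np.uint8)
w[:400,:320]=0
a=c['img'][max(v-60,0):v+60,max(u-60,0):u+60];w[:480,:480]=cv2.resize(a,(480,480),interpolation=2) 
w[:200,480:]=cv2.resize(c['img'],(320,200));cv2.imwrite('pics/w3c.png',w);print(a.shape)"
```

```text
[ 0.54216874 -0.02812291  0.190635  ] [-0.2   0.26 -0.07  1.25  0.   -0.17]
[177 172]
(120, 120, 3)
```

View pics/w3c.png

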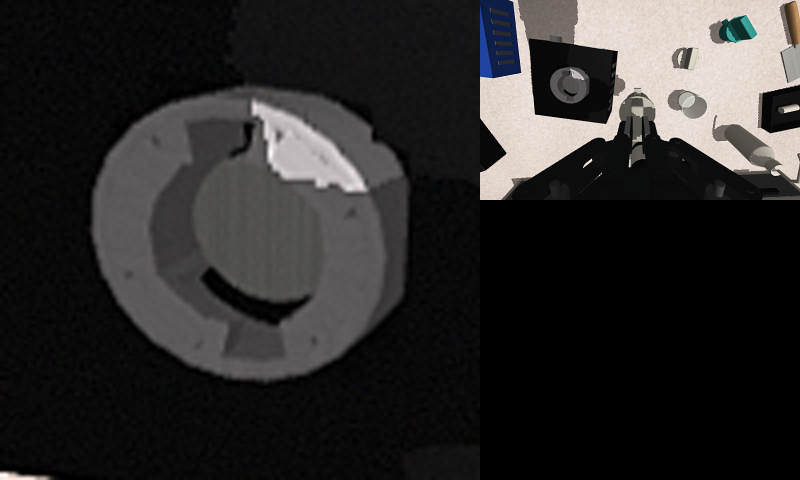

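```bash
python3 -c "
from h import *
c=load('wrist')
pk=np.array([[186,122],[246,121],[223,357],[285,357],[193,160],[228,320],[282,328]])/4+[117,112]
Q=plane(c,pk,.087);print(Q.round(4))
a=(Q[0]+Q[1])/2;b=(Q[2]+Q[3])/2;print('slot yaw',np.degrees(np.arctan2(*(a-b)[[1,0]])),(a+b)/2)
uv=np.stack(np.meshgrid(range(120,225),range(115,220)),-1).reshape(-1,2)
P=bydepth(c,uv);m=(P[:,2]>.082)&(P[:,2]<.093);print(m.sum(),np.median(P[m,2]))
X=plane(c,uv[m],.087)[:,:2]
# robust: hull, fit circle
h=cv2.convexHull((X*1000).astype(np.float32)).reshape(-1,2);print('circ',cv2.minEnclosingCircle(h),cv2.fitEllipse(h))
# floor/hole: points 19 mm below
m=(P[:,2]>.06)&(P[:,2]<.072)&(np.hypot(P[:,0]-.524,P[:,1]+.1655)<.03);print('seat',m.sum(),np.median(P[m,2]),cv2.minEnclosingCircle((P[m,:2]*1000).astype(np.float32)))
uv=np.stack(np.meshgrid(range(60,260),range(60,260)),-1).reshape(-1,2);P=bydepth(c,uv);m=(P[:,2]>.071)&(P[:,2]<.08);print('box',cv2.minAreaRect((P[m,:2]*1000).astype(np.float32)))
"
```

```text
[[ 0.4937 -0.1738  0.087 ]
 [ 0.494  -0.1591  0.087 ]
 [ 0.5541 -0.1763  0.087 ]
 [ 0.5547 -0.1602  0.087 ]
 [ 0.5029 -0.1739  0.087 ]
 [ 0.5442 -0.1731  0.087 ]
 [ 0.5468 -0.1596  0.087 ]]
slot yaw 178.33666663490644 [ 0.52412557 -0.1673398   0.087     ]
2704 0.08778727512438803
circ ((523.1792602539062, -165.9393768310547), 38.184478759765625) ((523.4166259765625, -165.7610321044922), (73.06220245361328, 76.0593032836914), 12.871039390563965)
seat 1029 0.06891455414520531 ((520.9703369140625, -172.0713348388672), 25.540693283081055)
box ((523.50390625, -167.16726684570312), (162.12477111816406, 160.64105224609375), 79.73818969726562)
```

```bash
python3 -c "
from h import *
go([.5245,-.1664,.15],178.2)"
```

```text
shift [  1.28 -13.89   4.04] turn [ 0.1  -0.16 -0.15]
```

Emit:
jog_arm --increments '[0.5,1.3,-3,0,0,0,0,0.5,1.3,-6,0,0.1,-0.2,-0.1,0.5,1.3,-9,0,0.1,-0.2,-0.1,0.5,1.3,-12,0,0.1,-0.2,-0.1,0.5,1.3,-13.9,0,0.1,-0.2,-0.1,0.5,1.3,-13.9,0.5,0.1,-0.2,-0.1,0.5,1.3,-13.9,2,0.1,-0.2,-0.1,0.5,1.3,-13.9,3,0.1,-0.2,-0.1,0.5,1.3,-13.9,4,0.1,-0.2,-0.1,0.5,1.3,-13.9,4,0.1,-0.2,-0.1,0.5,1.3,-13.9,4,0.1,-0.2,-0.1]'

```text
time_s: 9.82
position: [0.5238, -0.1652, 0.1496]
tcp_rot: [-0.001, 0.015, 1.0, 0.0]
wrist_force: [-0.1, 0.2, -1.3]
opening: 0.0103
```

```bash
python3 -c "
from h import *
go([.5245,-.1664,.135],178.2);print(env.state()['wrist_force'],env.state()['wrist_torque'],cur()[0])
w=shot('wrist');s=shot('side')
im=np.zeros((500,800,3),np.uint8)
for c,x in((w,0),(s,400)):
    u,v=proj(c,[[.524,-.1664,.1]])[0].astype(int);print(u,v)
    im[:500,x:x+400]=cv2.resize(c['img'][v-65:v+60,u-50:u+50],(400,500),interpolation=2)
cv2.imwrite('pics/ws.png',im)"
```

```text
shift [-0.08 -0.12  1.46] turn [ 0.05 -0.06  0.03]
[-0.1499921   0.22769348 -1.27985927] [-0.04959578 -0.00870263 -0.03222159] [ 0.52378122 -0.16522232  0.1496437 ]
313 203
378 178
```

View pics/ws.png

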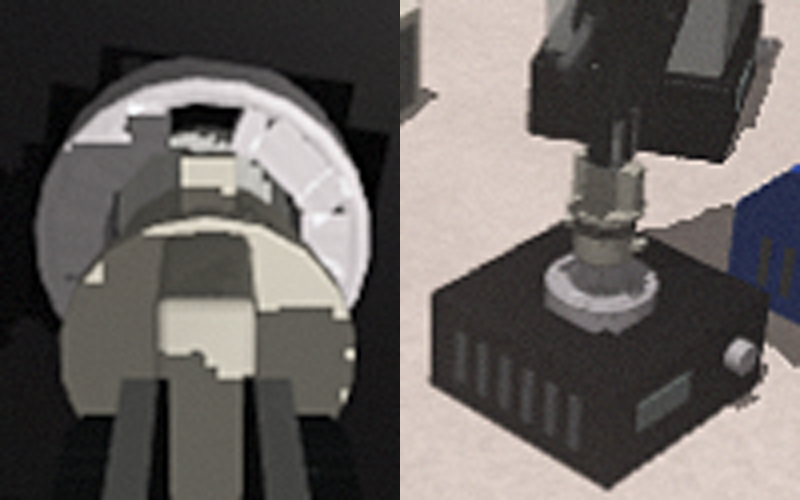

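```bash
python3 -c "
from h import *
c=load('wrist');uv=np.stack(np.meshgrid(range(255,375),range(130,270)),-1).reshape(-1,2)
P=bydepth(c,uv)
def fit(z,lo,hi,name,r):
    m=(P[:,2]>lo)&(P[:,2]<hi);im=np.zeros((400,640),np.uint8);im[uv[m,1],uv[m,0]]=1
    X=plane(c,uv[m],z)[:,:2]*1000
    h=cv2.convexHull(X.astype(np.float32)).reshape(-1,2)
    from scipy.optimize import least_squares
    # only the far (+x) arc of the hull
    h=h[h[:,0]>535 if name=='collar' else h[:,0]>527]
    s=least_squares(lambda q:np.hypot(h[:,0]-q[0],h[:,1]-q[1])-r,[524,-166],loss='soft_l1');print(name,m.sum(),np.median(P[m,2]),s.x.round(2),abs(s.fun).mean().round(2),len(h))
zc=cur()[0][2]-.044+.041
fit(zc,zc-.003,zc+.004,'cap',25);fit(.087,.082,.091,'collar',37)
print(zc)"
```

```text
cap 1851 0.1475769562566306 [ 521.46 -165.58] 0.09 6
collar 2027 0.0879012997516617 [ 522.48 -166.43] 0.32 6
0.14787912376346574
```

Emit:
jog_arm --increments '[0.5,-0.1,-0.1,0,0,0,0,0.5,-0.1,-0.1,0,0,0,0,0.5,-0.1,-0.1,0.5,0,0,0,0.5,-0.1,-0.1,1,0,0,0,0.5,-0.1,-0.1,1.5,0,0,0,0.5,-0.1,-0.1,1.8,0,0,0,0.5,-0.1,-0.1,2.1,0,0,0,0.5,-0.1,-0.1,2.4,0,0,0,0.5,-0.1,-0.1,2.6,0,0,0,0.5,-0.1,-0.1,2.6,0,0,0]'

```text
time_s: 10.75
position: [0.5254, -0.1669, 0.1243]
tcp_rot: [0.0, 0.016, 1.0, 0.0]
wrist_force: [-0.5, -0.0, -3.1]
opening: 0.0101
```

```bash
python3 -c "
from h import *
go([.5248,-.1663,.113],178.2);s=env.state();print(s['wrist_force'],s['wrist_torque'],s['position'])"
```

```text
shift [0.06 0.06 1.13] turn [ 0.01  0.02 -0.  ]
[-0.49549482 -0.02333472 -3.05921672] [-0.05061131  0.00909169  0.00736615] [ 0.52535859 -0.16692115  0.1242771 ]
```

Emit:
jog_arm --increments '[0.5,0.05,0.05,0.3,0,0,0,0.5,0.05,0.05,0.5,0,0,0,0.5,0.05,0.05,0.6,0,0,0,0.5,0.05,0.05,0.8,0,0,0,0.5,0.05,0.05,1.0,0,0,0,0.5,0.05,0.05,1.1,0,0,0,0.5,0.05,0.05,1.1,0,0,0]'

```text
time_s: 11.33
position: [0.5247, -0.1663, 0.113]
tcp_rot: [-0.0, 0.016, 1.0, 0.0]
wrist_force: [-0.2, 0.0, -2.0]
opening: 0.0102
```

```bash
python3 -c "
from h import *
go([.5248,-.1663,.1],178.2);s=env.state();print(s['wrist_force'],s['wrist_torque'],s['position'])"
```

```text
shift [-0.01  0.    1.3 ] turn [ 0.02 -0.    0.  ]
[-0.17212872  0.02671642 -1.96804682] [0.00775282 0.00122967 0.04592701] [ 0.524714   -0.16632043  0.11297017]
```

Lugs are in the slots with no contact force. Pressing now.

Emit:
jog_arm --increments '[0.5,0,0,0.2,0,0,0,0.5,0,0,0.4,0,0,0,0.5,0,0,0.6,0,0,0,0.5,0,0,0.8,0,0,0,0.5,0,0,1.0,0,0,0,0.5,0,0,1.15,0,0,0,0.5,0,0,1.3,0,0,0,0.5,0,0,1.3,0,0,0,0.5,0,0,1.3,0,0,0]'

```text
time_s: 12.08
position: [0.5257, -0.1668, 0.1011]
tcp_rot: [0.001, 0.016, 1.0, -0.0]
wrist_force: [-0.1, 1.2, 7.5]
opening: 0.01
```

```bash
python3 -c "
from h import *
go([.5248,-.1663,.0995],178.2);s=env.state();print(s['wrist_force'],s['wrist_torque'],s['position'])"
```

```text
shift [0.09 0.05 0.16] turn [-0.04  0.13  0.  ]
[-0.14279445  1.19830594  7.48021795] [ 0.09916303  0.08866554 -0.01693123] [ 0.52566726 -0.16679211  0.10105661]
```

Emit:
jog_arm --increments '[0.5,0.05,0.03,0.15,0,0,0,0.5,0.08,0.05,0.2,0,0,0,0.5,0.08,0.05,0.2,0,0,2,0.5,0.08,0.05,0.2,0,0,5,0.5,0.08,0.04,0.2,0,0,9,0.5,0.08,0.04,0.2,0,0,13,0.5,0.09,0.03,0.2,0,0,17,0.5,0.09,0.03,0.2,0,0,21,0.5,0.1,0.02,0.2,0,0,25,0.5,0.1,0.02,0.2,0,0,29,0.5,0.1,0.01,0.2,0,0,33,0.5,0.11,0.01,0.2,0,0,37,0.5,0.11,0,0.2,0,0,40,0.5,0.11,0,0.2,0,0,40,0.5,0.11,0,0.2,0,0,40]'

```text
time_s: 13.33
position: [0.5256, -0.167, 0.1003]
tcp_rot: [0.003, 0.357, 0.934, 0.0]
wrist_force: [-0.2, 1.5, 8.0]
opening: 0.0102
```

```bash
python3 -c "
from h import *
go([.5246,-.1668,.0985],178.2-49);s=env.state();print(s['wrist_force'],s['wrist_torque'],s['position'],s['joint_pos'])"
```

```text
shift [ 0.09 -0.05  0.18] turn [0.13 0.26 9.  ]
[-0.24940805  1.53971241  7.98590645] [ 0.23202681  0.11220191 -0.02369154] [ 0.52555663 -0.16702258  0.10026305] [-4.53627283e-01  3.19168589e-01 -2.16114754e-01  1.03050822e+00
  5.67149626e-04  2.75897772e-01]
```

Emit:
jog_arm --increments '[0.5,0.05,0,0.1,0,0,2,0.5,0.05,0,0.1,0,0,4,0.5,0.05,0,0.1,0,0,6,0.5,0.05,0,0.1,0,0,6]'

```text
time_s: 13.67
position: [0.5258, -0.1668, 0.1003]
tcp_rot: [0.003, 0.406, 0.914, 0.0]
wrist_force: [-1.5, 2.0, 8.1]
opening: 0.0103
```

```bash
python3 -c "
from h import *
go([.5246,-.1668,.0985],178.2-49);s=env.state();print(s['wrist_force'],s['wrist_torque'],s['position'],s['tau'][[0,5]])"
```

```text
shift [ 0.08 -0.09  0.18] turn [0.19 0.34 2.93]
[-1.51602575  1.9850198   8.11647122] [ 0.21664403  0.22106475 -0.00256044] [ 0.52577014 -0.16681271  0.1003314 ] [-0.49557908  0.30723888]
```

Emit:
jog_arm --increments '[0.5,0,0,0.1,0,0,1,0.5,0,0,0.1,0,0,2,0.5,0,0,0.1,0,0,3,0.5,0,0,0.1,0,0,3]'

```text
time_s: 14.0
position: [0.526, -0.1667, 0.1003]
tcp_rot: [0.004, 0.43, 0.903, 0.0]
wrist_force: [-1.9, 0.8, 8.5]
opening: 0.0102
```

```bash
python3 -c "
from h import *
go([.5246,-.1668,.0985],178.2-49);s=env.state();print(s['wrist_force'],s['wrist_torque'],s['position'],s['tau'][[0,5]])"
```

```text
shift [ 0.08 -0.11  0.18] turn [ 0.23  0.38 -0.1 ]
[-1.89013741  0.78824172  8.45431887] [0.31087843 0.40874621 0.01332669] [ 0.5259812  -0.16674224  0.10026679] [-0.56246649  0.21779347]
```

Emit:
jog_arm --increments '[0.5,0,-0.05,0.1,0,0,1,0.5,0,-0.05,0.1,0,0,2,0.5,0,-0.05,0.1,0,0,3,0.5,0,-0.05,0.1,0,0,3]'

```text
time_s: 14.33
position: [0.5258, -0.167, 0.1002]
tcp_rot: [0.004, 0.453, 0.892, 0.001]
wrist_force: [-0.6, 1.1, 8.3]
opening: 0.01
```

```bash
python3 -c "
from h import *
go([.5246,-.1668,.0985],178.2-49);s=env.state();print(s['wrist_force'],s['wrist_torque'],s['position'],s['tau'][[0,5]])"
```

```text
shift [ 0.09 -0.09  0.17] turn [ 0.27  0.43 -3.06]
[-0.6233308   1.11318476  8.2880714 ] [0.28697591 0.50626618 0.47846725] [ 0.5258061  -0.16699868  0.10023159] [-0.94331559  0.66429209]
```

Emit:
jog_arm --increments '[0.5,0,0,0,0,0,-0.8,0.5,0,0,-0.15,0,0,-0.8,0.5,0,0,-0.3,0,0,-0.8,0.5,0,0,-0.45,0,0,-0.8,0.5,0,0,-0.55,0,0,-0.8,0.5,0,0,-0.55,0,0,-0.8]'

```text
time_s: 14.83
position: [0.5256, -0.1669, 0.1056]
tcp_rot: [0.004, 0.447, 0.895, 0.001]
wrist_force: [-0.4, 0.1, 0.3]
opening: 0.0099
```

```bash
python3 -c "
from h import *
s=env.state();print(s['wrist_force'],s['wrist_torque'],s['position'],s['tau'][[0,5]]);go([.5246,-.1668,.106],126.8)"
```

```text
[-0.44733143  0.05090263  0.30822031] [0.13100138 0.22559041 0.40685383] [ 0.52557988 -0.1668612   0.10559859] [-0.62599372  0.36498835]
shift [ 0.06 -0.07 -0.04] turn [0.26 0.39 0.14]
```

Emit:
jog_arm --increments '[0.5,0,0,0,0,0,-1,0.5,0,0,-0.08,0,0,-1.5,0.5,0,0,-0.08,0,0,-1.5]'

```text
time_s: 15.08
position: [0.5255, -0.1669, 0.1061]
tcp_rot: [0.004, 0.435, 0.901, 0.001]
wrist_force: [0.1, 1.2, -2.5]
opening: 0.0101
```

```bash
python3 -c "
from h import *
s=env.state();print(s['wrist_force'],s['wrist_torque'],s['position'],s['tau'][[0,5]])"
```

```text
[ 0.12070878  1.15390476 -2.54525074] [ 0.09506647 -0.01909726  0.14887884] [ 0.52553112 -0.16685823  0.10606684] [-0.38313626  0.00293659]
```

Emit:
jog_arm --increments '[2,0,0,0,0,0,0,3,0,0,0,0,0,0,4,0,0,0,0,0,0,4,0,0,0,0,0,0,4,0,0,-1,0,0,0,4,0,0,-3,0,0,0,4,0,0,-6,0,0,0,4,0,0,-9,0,0,0,4,0,0,-12,0,0,0,4,0,0,-12,0,0,0,4,0,0,-12,0,0,0]'

```text
time_s: 16.0
position: [0.526, -0.1673, 0.2291]
tcp_rot: [0.007, 0.435, 0.9, 0.001]
wrist_force: [-0.8, 0.4, -0.7]
opening: 0.04
```

```bash
python3 -c "
from h import *
c=shot('wrist');s=shot('side');print(env.state()['wrist_force'])
uv=np.stack(np.meshgrid(range(640),range(400)),-1).reshape(-1,2)
for n,c in(('w',c),('s',s)):
    P=bydepth(c,uv);r=np.hypot(P[:,0]-.524,P[:,1]+.1665)
    m=(P[:,2]>.125)&(P[:,2]<.14)&(r<.035)
    print(n,'bar top',m.sum(),np.percentile(P[m,2],[50,75]).round(4),cv2.minAreaRect((P[m&(P[:,2]>.129),:2]*1000).astype(np.float32)))
    m=(P[:,2]>.098)&(P[:,2]<.108)&(r<.03);print('cap top',m.sum(),np.median(P[m,2]))
    m=(P[:,2]>.083)&(P[:,2]<.092)&(r<.04);print('collar',m.sum(),np.median(P[m,2]))
u,v=proj(s,[[.524,-.1664,.1]])[0].astype(int);cv2.imwrite('pics/end.png',cv2.resize(s['img'][v-60:v+60,u-60:u+60],None,fx=4,fy=4,interpolation=2))"
```

```text
[-0.08238081 -0.2525382  -0.17279064]
w bar top 636 [0.1338 0.1342] ((524.8759155273438, -168.03822326660156), (13.131370544433594, 45.66668701171875), 38.810489654541016)
cap top 1022 0.10398478849108575
collar 1403 0.08789556264060061
s bar top 71 [0.1321 0.1329] ((526.1143188476562, -164.64617919921875), (13.21330451965332, 47.59916305541992), 37.94630813598633)
cap top 128 0.10246557535456635
collar 195 0.08631776682675163
```

View pics/end.png

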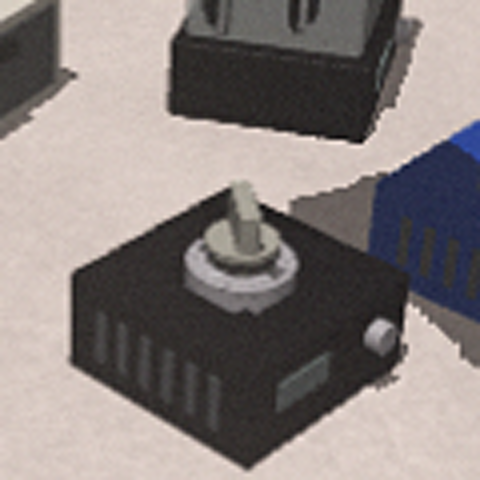

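The side view shows the cartridge upright in the port. Its cap is 16.1 mm above the collar, against 16 mm expected when locked, and the gripper is clear.

```bash
python3 -c "
from h import *
env.job_done();print(env.state()['time_s'])"
```

```text
the job is handed in; nothing more can be done
the job is handed in; nothing more can be done
```

The cartridge is in the port of the black unit, turned to its stop and locked. I handed the job in with the gripper open and about 12 cm clear; no verdict was reported.

- **Fit:** The lugs dropped into the slots without contact. I pressed the cartridge in with about 10 N and turned it clockwise about 52° until it met the stop. The torque there reached about 0.48 N m, a little over the 0.3 N m you called plenty. I then eased back and let it rise.
- **Locked height:** With the cartridge still gripped and let up, the spring no longer pushed on the wrist. After release, both cameras put the cap top 16.1 mm above the collar (16 mm expected) and the bar top about 46 mm above it (46 mm expected).
- **Orientation and position:** The bar stands about 49° clockwise of the slots and looks upright. The two cameras differ by about 3 mm on its sideways position, but both put it within about 3 mm of the port axis.
- **Awkward moment:** My first descent over the cartridge ran the last joint to its limit and stopped about 2 cm short. Nothing seemed to be touched, so I backed up and took the grasp half a turn round.
- **Not checked:** I did not measure the other objects again at the end, but every move was planned to clear them.

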